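# Board pair into the tester, then the start bar

## Task

Fit the two kit boards into the nest of the board tester, components up: they interlock and go in only one way round, each lying flat on the nest floor; set them down, do not drop them. Then, with both boards in, start the test: reach in under the lamp strip without leaning on it and press the long start bar near its middle so that both ends go down evenly, gently all the way to its stop, hold it there for a good second and let it come up again. Leave the boards in the nest and do not disturb the other things on the bench.

Things in the scene. Friction and masses are not known exactly. Their poses are not given: they have to be found in the camera images.
- tester: Board tester: grey bench console 260 (x) x 280 (y) mm with a flat aluminium top 50 mm above the bench, fixed; its front faces away from the robot, turned up to 0.25 rad either way. Origin: centre of its underside; x to its rear (towards the robot, so its yaw is near pi), z up. On its top: the nest in the front half, the start bar under a lamp strip in the rear half. Its axes are 'tester' axes below.
- nest_mid (a point): Centre of the nest floor (tester x -35, y 0, z 50 mm). The nest is a grey frame, inside 103 (x) x 153 (y) mm; walls 6 mm thick, 8 mm high: the lowest 5 mm upright, above that flared outward at 45 degrees. Axes as the tester.
- nest_key (a point): Top of the polarising block, 20 (x) x 21 (y) x 8 mm high, that fills one front corner of the nest (tester -x, +y; far from the robot); board_a has the matching corner cut out.
- board_a: The larger board, loose on one side of the tester: blue circuit board on black backing, 6 mm thick, about 170 g. Outline from its origin (mm): x -45 to 55, y -36.5 to 37 without the corner x < -25, y > 16; plus a tongue x 6.5 to 55, y -66.5 to -36.5. Origin: underside, below the heatsink's centre, z up. Home, its axes are parallel to the tester's. Starts with yaw pi +-0.5.
- heatsink_top (a point): Centre of the top of board_a's finned aluminium heatsink, a block 50 (x) x 30 (y) mm whose top is 40 mm above the board's underside: the place to grip, 30 mm across y. Beside it 20 mm of bare board on each y side; the other components are up to 12 mm high, near the rear edge and on the tongue.
- board_b: The smaller board, loose on the other side: same make, 6 mm thick, about 140 g. Outline from its origin (mm): x -45 to 3.5, y -29 to 44.5; plus x 3.5 to 55, y -29 to 14.5; the missing corner (+x, +y) takes board_a's tongue. Origin: underside, below the transformer's centre, z up. Home, its axes are parallel to the tester's. Starts with yaw pi +-0.5.
- transformer_top (a point): Centre of the top of board_b's dark transformer, a block 40 (x) x 34 (y) mm whose top is 38 mm above the board's underside: the place to grip, 34 mm across y.
- nest_a (a point): Point on the nest floor where board_a's origin belongs (tester x -40, y 38, z 50 mm). Home, the boards have about 1.5 mm of play to the nest walls and 3 mm between them.
- nest_b (a point): Point on the nest floor where board_b's origin belongs (tester x -40, y -46, z 50 mm).
- bar_tube: Start bar: plain round steel tube, 20 mm in diameter, 200 mm long, parallel to tester y, on arms hinged above and behind it. Pushed, it goes 11 mm down and 9 mm to the tester's rear (stroke 15 mm, leaning 40 degrees) to a firm stop. Springs at its ends resist: 3 N to start, 7 N at the stop, then steeply more. Pushed off its middle it rocks, one end ahead (10 N m per rad). Origin on the hinge.
- bar_mid (a point): Middle of the start bar, on the tube's axis (tester x 75, y 0, z 84 mm when up; x 84, z 73 mm when fully down).
- bar_left (a point): The tester's +y end of the tube's axis, 100 mm from its middle.
- bar_right (a point): The tester's -y end of the tube's axis, 100 mm from its middle.
- start_bar (a joint): Swing of the bar about its hinge shaft: 0 up, 0.33 rad fully down at the stop (45 mm arm).
- bar_level (a joint): Rocking of the bar: 0 level, positive when its bar_left end is higher; 0.01 rad is 2 mm between the ends.
- lamp_strip: Aluminium lamp strip 24 (x) x 232 (y) x 14 mm, fixed straight above the start bar, underside 132 mm above the bench (38 mm over the bar's top), 2 mm wider than the tube in front and behind: the bar is reached with the tool leaning about 40 degrees, from the tester's front over the nest. It hangs between cheek plates at tester y +-116 to 122, x 62 to 130, up to 150 mm high. Origin: centre of its underside.
- screwdriver: Bystander: blue-handled screwdriver 200 mm long, beyond the tester.
- spool: Bystander: solder spool, 64 mm across, 50 mm high.
- multimeter: Bystander: yellow hand multimeter 150 x 75 x 36 mm.
- scissors: Bystander: green-handled scissors 170 mm long.
- tape_roll: Bystander: roll of red tape, 90 mm across, 24 mm high, lying flat.
- pliers: Bystander: blue-handled pliers 170 mm long.
- safety_glasses: Bystander: clear safety glasses, 140 mm wide.
Things that resemble listed ones, but are neither listed nor needed, are in the scene too. What is shaped like the board_a but green is not meant. What is shaped like the board_b but pink is not meant.

How it is judged:
By the outcome, as a careful person would: the job done as asked, in the order asked, and still so for the second after the job is handed in, with the robot touching nothing.
It also fails if it takes over 61 s, if anything falls off the work surface, if the arm or the gripper's body presses on something with over 40 N, if the wrist force passes 120 N, or if a joint passes its speed limit or range.

## Robot

A 6-joint arm with a two-finger parallel gripper is mounted at the origin on the work surface. World frame = base frame: x ahead of the robot, y to its left, z up, the work surface at z = 0. Lengths are in m, angles in rad, forces in N, time in s.
With the tool pointing down it reaches from about 0.25 to 0.775 m from the base axis. Payload 4 kg.
Tool frame: the origin (TCP) lies on the centre line of the jaws, within the pads' length; the fingertips stand 14 mm ahead of it and the grasp point (between the pads) lies 5 mm behind it (robot.tcp_to_tips is the distance from the TCP to the fingertips, in m); z points along the fingers, y is the line along which they close (so a half turn about z gives the same grasp; the last joint's range is limited). The gripper opens to 94 mm and grips with 3 to 60 N. Pads are 16 mm wide; open, the fingers measure 119 mm over their backs; the gripper's body (75 mm by 177 mm) begins 78 mm behind the grasp point.
Start: joints at [1.126, 0.087, 1.371, -0, 1.684, -0.103], TCP at [0.184, 0.518, 0.22] pointing down, gripper open.
Joint ranges: [-3.1, 3.1], [-0.76, 2.03], [0.27, 2.55], [-1.08, 4.22], [0.17, 2.65], [-2.57, 2.57]. Speed limits (rad/s): [2.79, 2.79, 3.14, 3.14, 3.14, 3.14].

## Interface

Orientations are given as [roll, pitch, yaw] about the fixed x, y, z axes, in that order (R = Rz(yaw) Ry(pitch) Rx(roll)).
In Python, from bench import robot gives the robot as it stands.
- The arm moves only by the tool carry_out, never from a script. Its argument "increments" is a list of rows, each a list of 3 entries, a list of its own where there are three numbers: the closure in counts, from 0 (fully open) to 255 (shut), then the shift along the tool's x, y, z in mm, then the turn about the tool's z in degrees. In form: [[fingers, [dx, dy, dz], twist], ...]. A call has 1 to 8 rows; each row shifts and turns the commanded pose from where the row before left it, along the tool's axes as they then stand; what a row does not reach is not made up. A row lasts 1/10 s, in which the tool goes at most 50 mm and 8.59 degrees, less where a joint would pass 70% of its speed; a pose out of reach is approached as far as the arm can. A call with a gripper value outside its range is refused whole. The fingers move at their own pace and stop on an object; the grip force is fixed at half the most. Time passes only in rows, so rows that do not move let the fingers close. It gives the time, the measured TCP pose, the force, the opening and the grip force at its end, in the units of the state.
- robot.get_obs(): the state, without advancing time (a new reading comes with each control period).
- robot.snapshot(name): name is "scene" or "top"; returns the picture (420x560x3 uint8, blue, green, red); there is no depth.
- robot.get_calibration(name): a dict with "vfov" (degrees; the focal length in pixels is half the picture's height over the tangent of half this angle, whatever the lens; pixels are square), "cx", "cy" (the principal point, pixels), "k1" (the pictures are not rectified: a ray, as slopes to the right and down, at radius r is drawn at 1 + k1 r^2 times it, then the intrinsics apply), "T" (4x4, takes a point from camera to world coordinates). Camera axes: x right, y down, z forward; pixel columns grow to the right and rows downward; lengths in m; the calibration is good to about 2 mm. A picture is of the moment at which its call begins. get_calibration takes no time and is no camera call.
- robot.close_job(): hands the job in; it is judged then, once.
The state is a dict: "time": time; "joint_positions": joint angles; "qvel": joint speeds; "joint_torque": joint torques, N m; "tool_pos": TCP position; "ee_rot": TCP orientation; "wrist_force": force on the tool from outside, world axes, zero at the start; "wrist_torque": the same for the moment, N m; "width": finger opening in m; "finger_force": force on a finger pad.
Only numpy, scipy, OpenCV 4.12 (cv2) and the standard library are available. Lean on these libraries where they do the work, as an engineer would, in place of code of your own. Each camera call takes 0.05 s, during which the arm holds its last target. There are 200 camera calls.

## Working session

There is one attempt and no reset: what is moved stays moved. The work goes in short steps, Python scripts to look and compute and a tool call to move; the robot and the scene stay as the last step left them, time stands still between calls to the robot, and variables do not carry over. Pictures are saved under pics/ and viewed, at most 10 in all, crops included, and the job is handed in when it is done.

Besides the shell and the picture viewer there is one more tool, called after "Call:" in YAML: its name, and indented under it one key for each argument. carry_out: Moves the arm, as the interface text tells. Its arguments: {"type":"object","properties":{"increments":{"type":"array","items":{"type":"array"}}},"required":["increments"]}

```bash
mkdir -p pics; ls
python3 - <<'E'
from bench import robot
import cv2
for n in("scene","top"):
    im=robot.snapshot(n); cv2.imwrite(f"pics/{n}0.png",im)
    c=robot.get_calibration(n); print(n,c["vfov"],c["cx"],c["cy"],c["k1"],c["T"])
o=robot.get_obs(); print(o["time"],o["tool_pos"],o["ee_rot"],o["width"],robot.tcp_to_tips)
E
```

```text
pics
scene 53.23441030355512 280.3633399324258 208.98875874471042 -0.050844936104166724 [[-0.22540585  0.59471261 -0.77169237  1.52796359]
 [ 0.97425562  0.13412448 -0.18120873  0.23076044]
 [-0.00426428 -0.79267114 -0.60963455  0.90962333]
 [ 0.          0.          0.          1.        ]]
top 47.02199972468519 277.6236713672 213.61888542529488 0.012614100885012679 [[-0.02531814 -0.99621006  0.08321368  0.41803052]
 [-0.99967663  0.02503277 -0.00447116  0.00665608]
 [ 0.00237115 -0.08329997 -0.9965217   1.72884456]
 [ 0.          0.          0.          1.        ]]
0.1 [0.18413728 0.51776379 0.21842535] [-3.13961039e+00 -1.83046788e-04  2.79983894e+00] 0.09419393871516257 0.014
```

View pics/scene0.png

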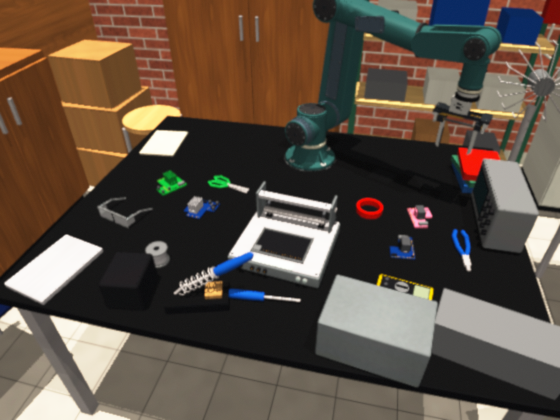

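View pics/top0.png

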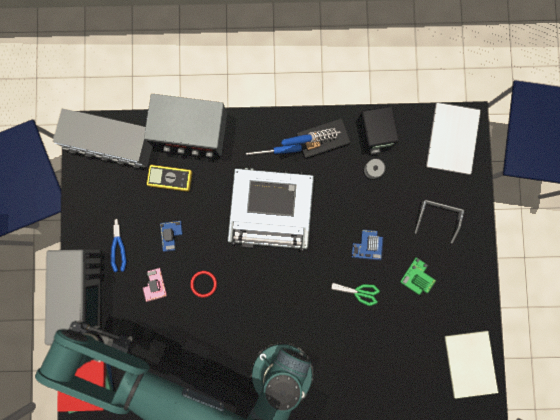

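Top view: blue board with the bright finned heatsink at (368,245) is board_a; the green one at (418,276) is a decoy. Blue board with the dark transformer at (171,236) is board_b; the pink one at (153,285) is a decoy. The tester is at (270,209). I'll confirm these in an enlarged montage.

```bash
cat > h.py <<'E'
import numpy as np, cv2
from bench import robot
def cal(n):
    c=robot.get_calibration(n); f=210/np.tan(np.radians(c["vfov"]/2)); return f,c["cx"],c["cy"],c["k1"],np.array(c["T"])
def ray(n,uv):
    f,cx,cy,k,T=cal(n); d=(np.atleast_2d(uv).astype(float)-[cx,cy])/f; s=d.copy()
    for _ in range(20): s=d/(1+k*(s**2).sum(1,keepdims=True))
    D=np.c_[s,np.ones(len(s))]@T[:3,:3].T
    return T[:3,3],D
def onz(n,uv,z):
    o,D=ray(n,uv); return o+D*((z-o[2])/D[:,2:])
def proj(n,P):
    f,cx,cy,k,T=cal(n); q=(np.atleast_2d(P)-T[:3,3])@T[:3,:3]; s=q[:,:2]/q[:,2:]
    return s*(1+k*(s**2).sum(1,keepdims=True))*f+[cx,cy]
def crop(im,c,r,s):
    return cv2.resize(im[c[1]-r[1]:c[1]+r[1],c[0]-r[0]:c[0]+r[0]],None,fx=s,fy=s,interpolation=cv2.INTER_NEAREST)
E
python3 - <<'E'
from h import *
t=cv2.imread("pics/top0.png"); s=cv2.imread("pics/scene0.png")
a=np.hstack([crop(t,(270,209),(50,50),4),np.vstack([np.hstack([crop(t,(368,245),(20,20),5),crop(t,(171,236),(20,20),5)]),np.hstack([crop(s,(202,207),(20,20),5),crop(s,(403,246),(20,20),5)])])])
cv2.imwrite("pics/m1.png",a)
for n,p in(("a",(368,245)),("b",(171,236))): print(n,onz("top",p,.006))
m=cv2.inRange(cv2.cvtColor(t,cv2.COLOR_BGR2HSV),(95,90,50),(125,255,255))
for p in((368,245),(171,236)):
    z=np.zeros_like(m); z[p[1]-22:p[1]+22,p[0]-22:p[0]+22]=1
    cs,_=cv2.findContours(m*z,0,1); c=max(cs,key=cv2.contourArea)
    r=cv2.minAreaRect(c); print(r, cv2.contourArea(c), np.round(onz("top",cv2.boxPoints(r),.006)[:,:2],4).tolist())
E
```

```text
a [[ 0.44167479 -0.3200545   0.006     ]]
b [[0.49143066 0.38079448 0.006     ]]
((367.4085388183594, 244.3231658935547), (30.037376403808594, 28.601768493652344), 6.340191841125488) 347.5 [[0.4011, -0.2576], [0.5019, -0.2727], [0.4874, -0.3788], [0.3867, -0.3631]]
((171.7987060546875, 228.4801025390625), (13.835952758789062, 19.889183044433594), 86.18592071533203) 130.5 [[0.5414, 0.4146], [0.5444, 0.3438], [0.495, 0.341], [0.4921, 0.4116]]
```

View pics/m1.png

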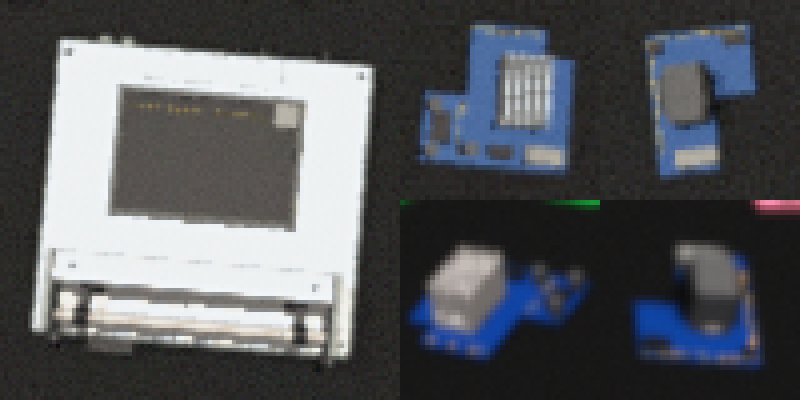

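The montage confirms both: board_a has its tongue on the image left and the finned heatsink, and board_b has the dark transformer. The nest is dark, with the key block at its upper right (pixel about (291,189)). Next I'll fit the straight edges at subpixel level.

```bash
cat >> h.py <<'E'
from scipy.optimize import least_squares
from scipy.ndimage import map_coordinates
def R(a): return np.array([[np.cos(a),-np.sin(a)],[np.sin(a),np.cos(a)]])
def fit(n,im,segs,z,p0,w=5,it=4,verbose=1):
    """segs: (x0,y0,x1,y1) mm, outward normal on the right of travel; returns pose x,y,yaw (m, rad)"""
    g=cv2.GaussianBlur(im,(3,3),0).astype(float).max(2); p=np.array(p0,float)
    for k in range(it):
        M=[];W=[];N=[]
        for s in np.array(segs)/1e3:
            d=s[2:]-s[:2]; L=np.hypot(*d); nn=np.array([d[1],-d[0]])/L
            for t in np.linspace(.1,.9,25):
                q=s[:2]+t*d; P=R(p[2])@q+p[:2]; Q=P+R(p[2])@nn*1e-3
                u=proj(n,[[*P,z],[*Q,z]]); e=u[1]-u[0]; e/=np.hypot(*e)
                ww=w if k==0 else 3.5
                o=np.arange(-ww,ww+.1,.25); U=u[0]+o[:,None]*e
                v=map_coordinates(g,[U[:,1],U[:,0]],order=1); dv=np.abs(np.diff(v))
                if dv.sum()<25: continue
                dv=dv**2; oc=(dv*(o[:-1]+.125)).sum()/dv.sum()
                M.append(q);N.append(nn);W.append(onz(n,u[0]+oc*e,z)[0,:2])
        M,N,W=map(np.array,(M,N,W))
        f=lambda p:1e3*((((W-p[:2])@R(p[2]))-M)*N).sum(1)
        r=least_squares(f,p,loss="soft_l1",f_scale=1.0,x_scale=[.01,.01,.05]); p=r.x
    if verbose: print(n,np.round(p,4),"med|res| mm",np.round(np.median(abs(f(p))),2),len(M))
    return p
A=[(-45,-36.5,-45,16),(-25,37,55,37),(55,37,55,-66.5),(55,-66.5,6.5,-66.5),(6.5,-36.5,-45,-36.5)]
A=[(x1,y1,x0,y0) for x0,y0,x1,y1 in A]
B=[(-45,44.5,-45,-29),(-45,-29,55,-29),(55,-29,55,14.5),(3.5,44.5,-45,44.5),(3.5,14.5,3.5,44.5)]
T=[(-130,140,-130,-140),(-130,-140,40,-140),(40,140,-130,140)]
def nest(d): return [(-86.5-d,50,-86.5-d,-76.5),(-86.5,-76.5-d,16.5,-76.5-d),(16.5+d,-76.5,16.5+d,76.5),(16.5,76.5+d,-60,76.5+d)]
E
python3 - <<'E'
from h import *
t=cv2.imread("pics/top0.png"); s=cv2.imread("pics/scene0.png")
a0=[*onz("top",(373,243),.04)[0,:2],3.06]; b0=[*onz("top",(174,237.5),.038)[0,:2],-3.056]; t0=[*onz("top",(267,213),.05)[0,:2],3.045]
print(a0,b0,t0)
for n,im in(("top",t),("scene",s)):
    print("a",end=" ");a=fit(n,im,A,.006,a0); print("b",end=" ");b=fit(n,im,B,.006,b0)
    print("t",end=" ");te=fit(n,im,T,.05,t0)
    for d,z in((0,.05),(3,.058)): print("nest",d,end=" ");fit(n,im,nest(d),z,te)
E
```

```text
[np.float64(0.4477389028602702), np.float64(-0.33134503730551707), 3.06] [np.float64(0.4845570373438509), np.float64(0.3634118675472726), -3.056] [np.float64(0.5613193091759894), np.float64(0.03613619660877855), 3.045]
a top [ 0.449  -0.3323  3.0347] med|res| mm 0.38 125
b top [ 0.4992  0.3454 -3.0286] med|res| mm 0.86 35
t top [0.5775 0.0242 3.0249] med|res| mm 1.38 75
nest 0 Traceback (most recent call last):
  File "<stdin>", line 8, in <module>
  File "h.py", line 35, in fit
    M.append(q);N.append(nn);W.append(onz(n,u[0]+oc*e,z)[0,:2])
                                      ~~~^^^^^^^^^^^^^^^
  File "h.py", line 11, in onz
    o,D=ray(n,uv); return o+D*((z-o[2])/D[:,2:])
        ~~~^^^^^^
  File "h.py", line 6, in ray
    f,cx,cy,k,T=cal(n); d=(np.atleast_2d(uv).astype(float)-[cx,cy])/f; s=d.copy()
                ~~~^^^
  File "h.py", line 4, in cal
    c=robot.get_calibration(n); f=210/np.tan(np.radians(c["vfov"]/2)); return f,c["cx"],c["cy"],c["k1"],np.array(c["T"])
ValueError: time passes only in moves, steps and waits
```

```bash
sed -i 's/^def cal/import functools\n@functools.cache\ndef cal/' h.py
python3 - <<'E'
from h import *
t=cv2.imread("pics/top0.png"); s=cv2.imread("pics/scene0.png")
a0=[*onz("top",(373,243),.04)[0,:2],3.04]; b0=[*onz("top",(168.4,235),.038)[0,:2],-3.056]; t0=[*onz("top",(271,208),.05)[0,:2],3.045]
print(np.round([a0,b0,t0],3).tolist())
for n,im in(("top",t),("scene",s)):
    print("a",end=" ");a=fit(n,im,A,.006,a0); print("b",end=" ");b=fit(n,im,B,.006,b0)
    print("t",end=" ");te=fit(n,im,T,.05,t0)
    for d,z in((0,.05),(3,.058)): print("nest",d,end=" ");fit(n,im,nest(d),z,te,w=3)
    if n=="top":
        for p,c in((a,[A,.006]),(b,[B,.006]),(te,[T,.05]),(te,[nest(3),.058])):
            pass
    for p,sg,z in((a,A,.006),(b,B,.006),(te,T,.05),(te,nest(3),.058)):
        pass
    S=4; big=cv2.resize(im,None,fx=S,fy=S,interpolation=cv2.INTER_NEAREST)
    for p,sg,z in((a,A,.006),(b,B,.006),(te,T,.05),(te,nest(3),.058)):
        for q in sg:
            P=[np.r_[R(p[2])@np.array(v)/1e3+p[:2],z] for v in(q[:2],q[2:])]
            u=((proj(n,P)+.5)*S).astype(int); cv2.line(big,u[0].tolist(),u[1].tolist(),(0,0,255),1)
    cc=[proj(n,[[*p[:2],.03]])[0].astype(int) for p in(te,a,b)]
    row=[big[S*(c[1]-r[1]):S*(c[1]+r[1]),S*(c[0]-r[0]):S*(c[0]+r[0])] for c,r in zip(cc,((50,36),(25,36),(25,36)))]
    globals()["row"+n]=np.hstack(row)
cv2.imwrite("pics/m2.png",np.vstack([rowtop,rowscene]))
E
```

```text
[[0.448, -0.331, 3.04], [0.494, 0.383, -3.056], [0.578, 0.022, 3.045]]
a top [ 0.449  -0.3323  3.0347] med|res| mm 0.38 125
b top [ 0.4972  0.3875 -3.0617] med|res| mm 0.44 125
t top [0.5775 0.0242 3.0249] med|res| mm 1.38 75
nest 0 top [0.5799 0.0208 3.1222] med|res| mm 3.86 100
nest 3 top [0.578  0.024  3.0243] med|res| mm 1.51 100
a scene [ 0.4483 -0.3319  3.0493] med|res| mm 2.02 125
b scene [ 0.493   0.3876 -3.0509] med|res| mm 1.52 125
t scene [0.5792 0.0253 3.0328] med|res| mm 0.54 75
nest 0 scene [0.5748 0.022  3.0874] med|res| mm 2.5 100
nest 3 scene [0.5833 0.026  3.0276] med|res| mm 0.54 100
```

View pics/m2.png

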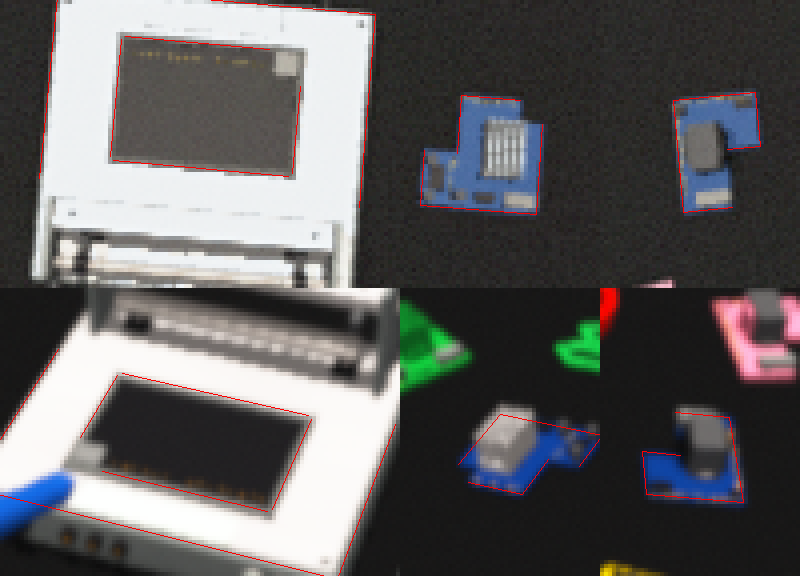

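Top-view overlays match the edges well. The fits:
- **Tester:** (0.578, 0.024), yaw 3.025
- **board_a:** (0.449, -0.332), yaw 3.035
- **board_b:** (0.497, 0.3875), yaw 3.2215

The scene camera agrees to about 1.5 mm on the tester. I'll start with board_b.

Call:
carry_out:
  increments:
    - [0,[0,0,0],-8.06]
    - [0,[0,0,0],-8.06]
    - [0,[0,0,0],-8.06]
    - [0,[-43,-22,0],0]
    - [0,[-43,-22,0],0]
    - [0,[-43,-22,0],0]
    - [0,[-43,-22,0],0]
    - [0,[-43,-22,0],0]

```text
time: 0.9
tool_pos: [0.4088, 0.4247, 0.2189]
ee_rot: [-3.141, -0.001, -3.061]
wrist_force: [-0.2, 0.5, 0.1]
width: 0.0937
finger_force: 0.0
```

Call:
carry_out:
  increments:
    - [0,[-43,-22,0],0]
    - [0,[-43,-23,0],0]
    - [0,[0,0,45],0]
    - [0,[0,0,45],0]
    - [0,[0,0,20],0]
    - [0,[0,0,0],0]
    - [0,[0,0,0],0]

```text
time: 1.6
tool_pos: [0.4968, 0.3879, 0.1095]
ee_rot: [-3.141, -0.0, -3.061]
wrist_force: [-0.4, -1.0, 1.1]
width: 0.0942
finger_force: 0.0
```

Call:
carry_out:
  increments:
    - [0,[0,0,40],0]
    - [0,[0,0,25],0]
    - [0,[0,0,16],0]
    - [0,[0,0,0],0]
    - [120,[0,0,0],0]
    - [200,[0,0,0],0]
    - [255,[0,0,0],0]
    - [255,[0,0,0],0]

```text
time: 2.4
tool_pos: [0.4975, 0.3883, 0.0299]
ee_rot: [3.14, 0.002, -3.061]
wrist_force: [0.8, -0.5, 0.9]
width: 0.0656
finger_force: 0.0
```

Call:
carry_out:
  increments:
    - [255,[0,0,0],0]
    - [255,[0,0,0],0]
    - [255,[0,0,0],0]
    - [255,[0,0,0],0]

```text
time: 2.8
tool_pos: [0.4968, 0.3879, 0.0284]
ee_rot: [3.141, -0.0, -3.061]
wrist_force: [0.3, -0.8, -0.1]
width: 0.0338
finger_force: 30.3
```

Call:
carry_out:
  increments:
    - [255,[0,0,-15],0]
    - [255,[0,0,-35],0]
    - [255,[0,0,-40],0]
    - [255,[0,0,-30],5.6]
    - [255,[0,0,0],5.6]
    - [255,[-10,-18,0],0]
    - [255,[-20,-38,0],0]
    - [255,[-22,-41,0],0]

```text
time: 3.6
tool_pos: [0.5372, 0.2853, 0.1494]
ee_rot: [3.141, 0.001, 3.029]
wrist_force: [1.0, -0.0, -0.6]
width: 0.0337
finger_force: 30.0
```

Call:
carry_out:
  increments:
    - [255,[-22,-42,0],0]
    - [255,[-22,-42,0],0]
    - [255,[-22,-42,0],0]
    - [255,[-22,-40,0],0]
    - [255,[-15,-28,0],0]
    - [255,[-8,-14,0],0]
    - [255,[0,0,0],0]
    - [255,[0,0,0],0]

```text
time: 4.4
tool_pos: [0.6233, 0.0672, 0.1487]
ee_rot: [3.14, -0.001, 3.027]
wrist_force: [-0.1, 0.0, -2.1]
width: 0.0356
finger_force: 27.9
```

Run:
```python
from h import *
o=robot.get_obs(); print(o["time"],np.round(o["tool_pos"],4),np.round(o["ee_rot"],4))
s=robot.snapshot("scene"); t=robot.snapshot("top"); cv2.imwrite("pics/s3.png",s); cv2.imwrite("pics/t3.png",t)
z=o["tool_pos"][2]-.0284+.006
sg=[B[0],B[1],B[3]]
p0=[*o["tool_pos"][:2],o["ee_rot"][2]]
print(z); fit("scene",s,[B[0]],z,p0)
cv2.imwrite("pics/m3.png",np.hstack([crop(t,(265,205),(50,60),4),crop(s,(290,235),(50,60),4)]))
```

```text
4.4 [0.6233 0.0672 0.1487] [ 3.1403e+00 -5.0000e-04  3.0268e+00]
0.12630074514384412
scene [0.7181 0.4283 2.9737] med|res| mm 0.76 25
```

View pics/m3.png

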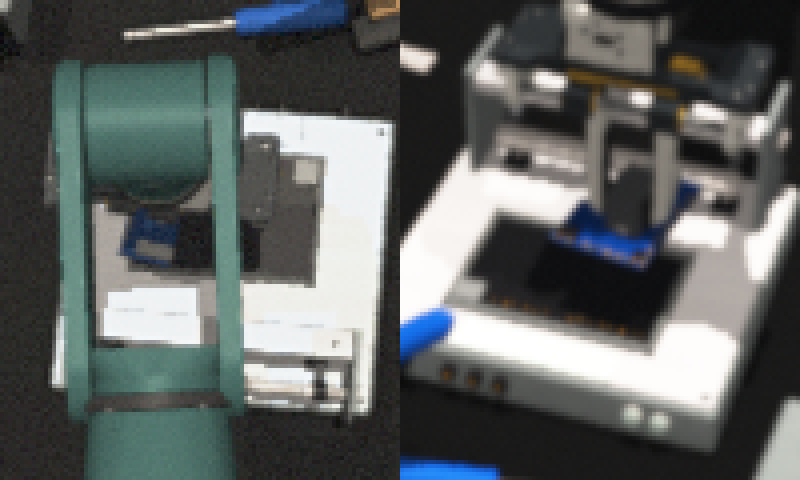

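The top view shows the arm covering the left of the nest. The scene view shows board_b in the gripper over its half of the nest, front edge near (540–645, 240–265) in the crop and parallel to the nest. Lowering.

Call:
carry_out:
  increments:
    - [255,[0,-1,25],0]
    - [255,[0,0,25],0]
    - [255,[0,0,8],0]
    - [255,[0,0,4],0]
    - [255,[0,0,2],0]
    - [255,[0,0,0],0]

```text
time: 5.1
tool_pos: [0.6242, 0.0656, 0.0858]
ee_rot: [3.141, 0.002, 3.027]
wrist_force: [0.9, 0.5, -0.8]
width: 0.0361
finger_force: 27.9
```

Call:
carry_out:
  increments:
    - [255,[0,0,1.5],0]
    - [255,[0,0,1.5],0]
    - [255,[0,0,1],0]
    - [255,[0,0,0],0]

```text
time: 5.5
tool_pos: [0.6258, 0.0657, 0.0843]
ee_rot: [3.139, 0.007, 3.026]
wrist_force: [-0.7, 1.2, 7.0]
width: 0.0355
finger_force: 28.3
```

```bash
sed -i 's/g=cv2.GaussianBlur(im,(3,3),0).astype(float).max(2)/g=cv2.GaussianBlur(im,(3,3),0).astype(float); g=g[...,0]-g[...,2] if blue else g.max(2)/; s/verbose=1)/verbose=1,blue=0)/' h.py
python3 - <<'E'
from h import *
o=robot.get_obs(); print(o["time"],np.round(o["tool_pos"],4),np.round(o["ee_rot"],4),np.round(o["wrist_force"],2),np.round(o["wrist_torque"],2))
s=robot.snapshot("scene"); cv2.imwrite("pics/s4.png",s)
z=o["tool_pos"][2]-.0284+.006
p=fit("scene",s,[(-45,44.5,-45,-29),(-45,-29,0,-29),(-20,44.5,-45,44.5)],z,[*o["tool_pos"][:2],o["ee_rot"][2]],blue=1)
S=6;big=cv2.resize(s,None,fx=S,fy=S,interpolation=cv2.INTER_CUBIC)
for sg,pp,zz,col in((B,p,z,(0,0,255)),(nest(3),[.5783,.0245,3.026],.058,(0,255,0))):
  for q in sg:
    u=((proj("scene",[np.r_[R(pp[2])@np.array(v)/1e3+pp[:2],zz] for v in(q[:2],q[2:])])+.5)*S).astype(int); cv2.line(big,u[0].tolist(),u[1].tolist(),col,1)
c=proj("scene",[[.62,.04,.06]])[0].astype(int)*S
cv2.imwrite("pics/m4.png",big[c[1]-260:c[1]+200,c[0]-320:c[0]+320])
E
```

```text
5.5 [0.6258 0.0657 0.0843] [3.1391 0.0066 3.0261] [-0.7   1.2   7.01] [ 0.48  0.23 -0.05]
scene [0.6159 0.0556 3.0391] med|res| mm 1.29 46
```

View pics/m4.png

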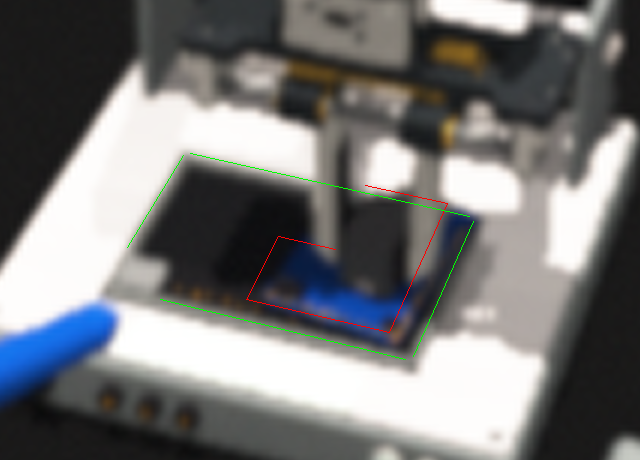

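Run:
```python
from h import *
s=cv2.imread("pics/s4.png").astype(int); d=s[...,0]-s[...,2]
c=proj("scene",[[.62,.04,.06]])[0].astype(int); x0,y0=c-[53,43]; print(c)
z=.0559+.006
for n,im,zz in(("held",d,z),):
  for r in range(y0+28,y0+62):
    xs=[x for x in range(c[0]-25,c[0]+40) if im[r,x]>28]
    if xs: print(r,xs[0],xs[-1],np.round(onz("scene",(xs[-1]+.5,r),zz)[0,:2],3), s[r,xs[-1]].tolist(),s[r,xs[-1]+2].tolist())
te=[.5783,.0245,3.026]
for nm,p in(("b home at z",B),):
  for q in((-45,-29),(55,-29),(-45,44.5)):
    w=R(te[2])@(np.array(q)/1e3+[-.04,-.046])+te[:2]; print(q,proj("scene",[[*w,z]])[0].round(1),w.round(4))
```

```text
[287 245]
237 309 311 [0.571 0.103] [115, 87, 80] [151, 146, 150]
238 308 312 [0.575 0.107] [82, 53, 43] [138, 140, 145]
239 308 310 [0.58  0.102] [61, 39, 31] [64, 48, 43]
240 308 308 [0.586 0.097] [66, 38, 28] [55, 46, 46]
241 308 308 [0.591 0.097] [63, 40, 32] [54, 47, 49]
242 283 284 [0.611 0.028] [58, 29, 16] [97, 90, 89]
243 283 285 [0.615 0.032] [70, 41, 30] [103, 101, 102]
244 282 286 [0.618 0.035] [71, 45, 35] [94, 90, 90]
245 281 287 [0.622 0.039] [70, 44, 33] [69, 57, 54]
246 281 289 [0.625 0.046] [63, 38, 28] [46, 41, 40]
247 281 289 [0.629 0.047] [61, 31, 17] [47, 42, 40]
248 283 290 [0.633 0.051] [57, 35, 25] [54, 51, 50]
249 284 302 [0.629 0.086] [69, 45, 37] [55, 44, 42]
250 284 302 [0.634 0.087] [61, 37, 31] [49, 43, 43]
251 283 301 [0.638 0.085] [77, 37, 22] [51, 49, 56]
252 279 301 [0.643 0.086] [112, 58, 38] [50, 44, 50]
253 282 301 [0.647 0.087] [121, 75, 65] [50, 36, 35]
254 285 300 [0.652 0.084] [128, 77, 69] [77, 59, 60]
255 288 298 [0.657 0.08 ] [76, 48, 44] [90, 75, 83]
256 290 297 [0.662 0.078] [104, 71, 64] [57, 69, 88]
257 292 297 [0.666 0.078] [112, 74, 65] [73, 90, 118]
258 296 297 [0.67  0.079] [95, 57, 46] [77, 79, 100]
(-45, -29) [300.8 258.9] [0.6714 0.0892]
(55, -29) [310.6 237.2] [0.5721 0.1007]
(-45, 44.5) [276.8 253.1] [0.6629 0.0162]
```

The finger width went from 33.8 to 35.6 mm, and the board's edges lie about 0.08–0.1 rad clockwise of home. It must have brushed the cheek plate in transit and yawed in the grip. I'll lift, counter-turn and re-measure.

Call:
carry_out:
  increments:
    - [255,[0,0,-5],0]
    - [255,[0,0,-9],0]
    - [255,[0,0,0],-3]
    - [255,[0,0,0],-2.5]
    - [255,[0,0,0],0]
    - [255,[0,0,0],0]

```text
time: 6.15
tool_pos: [0.6234, 0.0649, 0.0944]
ee_rot: [-3.141, -0.0, 3.121]
wrist_force: [0.2, -0.6, -2.0]
width: 0.0353
finger_force: 28.2
```

```bash
cat > m.py <<'E'
from h import *
import sys
def look(segs,tag,hold=.0284,blue=0):
    o=robot.get_obs(); tp=o["tool_pos"]; print(o["time"],np.round(tp,4),np.round(o["ee_rot"],4),"w",round(o["width"],4))
    s=robot.snapshot("scene"); cv2.imwrite(f"pics/{tag}.png",s)
    z=tp[2]-hold+.006; te=[.5783,.0245,3.026]
    p=fit("scene",s,segs,z,[*tp[:2],te[2]],w=3,blue=blue)
    S=8;big=cv2.resize(s,None,fx=S,fy=S,interpolation=cv2.INTER_CUBIC)
    for sg,pp,zz,col in((segs,p,z,(0,0,255)),(nest(3),te,.058,(0,255,0))):
      for q in sg:
        u=((proj("scene",[np.r_[R(pp[2])@np.array(v)/1e3+pp[:2],zz] for v in(q[:2],q[2:])])+.5)*S).astype(int); cv2.line(big,u[0].tolist(),u[1].tolist(),col,1)
    c=proj("scene",[[.62,.04,.06]])[0].astype(int)*S
    cv2.imwrite(f"pics/{tag}m.png",big[c[1]-300:c[1]+200,c[0]-320:c[0]+320])
    return p,s
E
python3 - <<'E'
from m import *
p,s=look([(-45,44.5,-45,-29),(-45,-29,-20,-29)],"s5")
E
```

```text
6.15 [0.6234 0.0649 0.0944] [-3.1414e+00 -4.0000e-04  3.1212e+00] w 0.0353
scene [0.6222 0.0661 3.2057] med|res| mm 0.97 50
```

View pics/s5m.png

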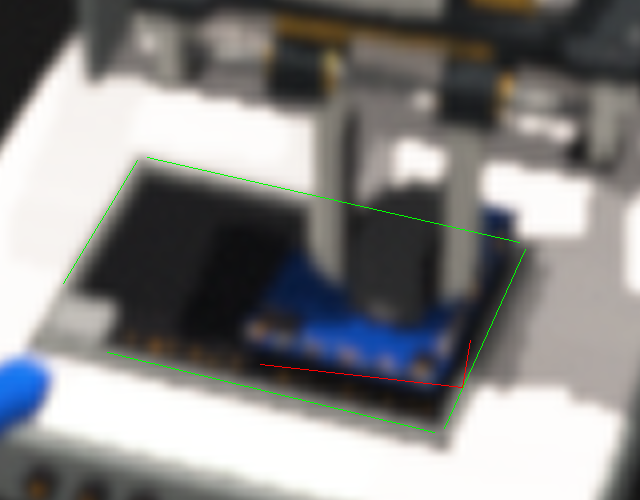

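In this crop the board's corners are FL (245,338), FR (430,385) and RR (515,212). Its front edge slope of 0.254 now matches the nest's 0.248. Next I'll convert the corners to world coordinates.

Run:
```python
from h import *
px=(np.array([(245,338),(430,385),(515,212)])+[1976,1660])/8-.5
W=onz("scene",px,.072)[:,:2]; M=np.array([(-45,44.5),(-45,-29),(55,-29)])/1e3
print(W.round(4).tolist())
f=lambda p:((W-p[:2])@R(p[2])-M).ravel()*1e3
r=least_squares(f,[.623,.065,3.03],x_scale=[.01,.01,.05]); print(r.x.round(4),r.fun.round(1))
s=cv2.imread("pics/scene0.png")
for te in([.579,.0255,3.03],[.5783,.0245,3.026]): print(np.round(R(te[2])@[-.04,-.046]+te[:2],4))
```

```text
[[0.6574, 0.016], [0.6667, 0.0864], [0.5666, 0.1001]]
[0.6181 0.0645 3.0178] [ 0.  -1.2 -0.5  1.2  0.5  0. ]
[0.6239 0.0668]
[0.6233 0.0656]
```

Call:
carry_out:
  increments:
    - [255,[-5.5,1.3,0],-0.5]
    - [255,[0,0,6],0]
    - [255,[0,0,3],0]
    - [255,[0,0,2],0]
    - [255,[0,0,0],0]

```text
time: 6.7
tool_pos: [0.6287, 0.0662, 0.083]
ee_rot: [-3.141, -0.001, 3.131]
wrist_force: [-0.3, -0.7, -0.7]
width: 0.0356
finger_force: 28.1
```

Call:
carry_out:
  increments:
    - [255,[0,0,1.5],0]
    - [255,[0,0,1.5],0]
    - [255,[0,0,0],0]

```text
time: 7.0
tool_pos: [0.6295, 0.0658, 0.0814]
ee_rot: [-3.141, 0.001, 3.131]
wrist_force: [-0.7, -1.9, 2.9]
width: 0.0354
finger_force: 27.8
```

Call:
carry_out:
  increments:
    - [255,[0,0,1],0]
    - [255,[0,0,1],0]
    - [255,[0,0,0],0]

```text
time: 7.3
tool_pos: [0.6294, 0.0659, 0.0802]
ee_rot: [-3.141, 0.002, 3.131]
wrist_force: [-3.3, -1.6, 7.0]
width: 0.0354
finger_force: 28.1
```

Call:
carry_out:
  increments:
    - [255,[0,0,1],0]
    - [255,[0,0,1],0]
    - [255,[0,0,0],0]

```text
time: 7.6
tool_pos: [0.6291, 0.066, 0.0797]
ee_rot: [-3.141, 0.001, 3.131]
wrist_force: [-7.0, -1.3, 12.0]
width: 0.0357
finger_force: 29.0
```

Call:
carry_out:
  increments:
    - [255,[1,0,0],0]
    - [255,[1,0,0],0]
    - [255,[0,0,0],0]
    - [255,[0,0,0],0]

```text
time: 8.0
tool_pos: [0.6286, 0.066, 0.0795]
ee_rot: [-3.141, 0.005, 3.131]
wrist_force: [-2.5, -1.7, 8.8]
width: 0.0351
finger_force: 28.9
```

Call:
carry_out:
  increments:
    - [150,[0,0,0],0]
    - [100,[0,0,0],0]
    - [70,[0,0,0],0]
    - [70,[0,0,-10],0]
    - [70,[0,0,-40],0]
    - [70,[0,0,-45],0]
    - [0,[0,-45,-40],0]
    - [0,[0,-50,0],0]

```text
time: 8.8
tool_pos: [0.6292, -0.0199, 0.2131]
ee_rot: [-3.141, 0.014, 3.136]
wrist_force: [0.9, -0.9, 0.0]
width: 0.0806
finger_force: 0.0
```

Call:
carry_out:
  increments:
    - [0,[20,-50,0],3]
    - [0,[30,-50,0],3]
    - [0,[30,-50,0],0]
    - [0,[30,-50,0],0]
    - [0,[30,-50,0],0]
    - [0,[30,-40,0],0]
    - [0,[0,0,0],0]
    - [0,[0,0,0],0]

```text
time: 9.6
tool_pos: [0.4524, -0.2643, 0.2053]
ee_rot: [3.141, 0.001, 3.024]
wrist_force: [-0.5, 0.2, 1.0]
width: 0.0938
finger_force: 0.0
```

Run:
```python
from m import *
s=robot.snapshot("scene"); t=robot.snapshot("top"); cv2.imwrite("pics/s6.png",s); cv2.imwrite("pics/t6.png",t)
o=robot.get_obs(); print(o["time"],np.round(o["tool_pos"],4),np.round(o["ee_rot"],4))
w=R(3.026)@[-.04,-.046]+[.5783,.0245]; print("home",w.round(4))
b=fit("top",t,B,.056,[*w,3.026],w=3,blue=1); bs=fit("scene",s,[B[0],B[1],B[3],B[4]],.056,[*w,3.026],w=3,blue=1)
fit("top",t,A,.006,[.449,-.3323,3.0347])
print("corner heights (row) top-down vs home:")
S=8
for n,im,c in(("top",t,(262,204)),("scene",s,(290,240))):
    big=cv2.resize(im,None,fx=S,fy=S,interpolation=cv2.INTER_CUBIC)
    for q in B:
        u=((proj(n,[np.r_[R(b[2])@np.array(v)/1e3+b[:2],.056] for v in(q[:2],q[2:])])+.5)*S).astype(int); cv2.line(big,u[0].tolist(),u[1].tolist(),(0,0,255),1)
    globals()[n]=big[S*(c[1]-30):S*(c[1]+30),S*(c[0]-25):S*(c[0]+25)]
cv2.imwrite("pics/m6.png",np.hstack([top,scene]))
```

```text
9.7 [ 0.4535 -0.263   0.205 ] [3.1411e+00 8.0000e-04 3.0272e+00]
home [0.6233 0.0656]
top [0.6222 0.0628 3.0418] med|res| mm 2.75 125
scene [0.6172 0.0638 3.1018] med|res| mm 1.26 96
top [ 0.4487 -0.3337  2.9812] med|res| mm 2.2 102
corner heights (row) top-down vs home:
```

View pics/m6.png

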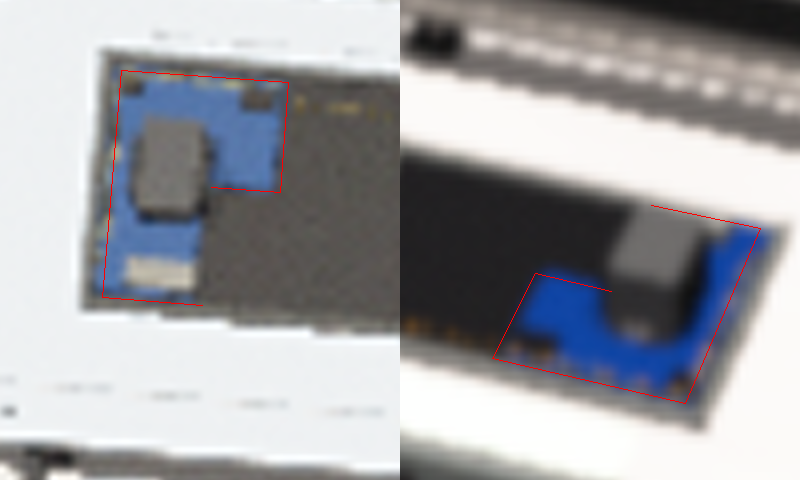

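Board_b sits flat inside the nest, squared against the left wall: top crop corners (105–285, 55–305), transformer upright in both views. Next is board_a, carried high enough to clear the cheeks.

Call:
carry_out:
  increments:
    - [0,[-2,-34,0],-0.4]
    - [0,[-1.4,-35.4,20],0]
    - [0,[0,0,45],0]
    - [0,[0,0,45],0]
    - [0,[0,0,35],0]
    - [0,[0,0,0],0]

```text
time: 10.3
tool_pos: [0.4463, -0.3284, 0.0532]
ee_rot: [3.133, -0.01, 3.036]
wrist_force: [-0.1, 0.8, -0.0]
width: 0.094
finger_force: 0.0
```

Call:
carry_out:
  increments:
    - [0,[0,0,18],0]
    - [0,[0,0,12],0]
    - [0,[0,0,0],0]

```text
time: 10.6
tool_pos: [0.4489, -0.332, 0.0293]
ee_rot: [3.141, -0.001, 3.035]
wrist_force: [-0.4, -0.1, 0.0]
width: 0.0939
finger_force: 0.0
```

Call:
carry_out:
  increments:
    - [120,[0,0,0],0]
    - [200,[0,0,0],0]
    - [255,[0,0,0],0]
    - [255,[0,0,0],0]
    - [255,[0,0,0],0]
    - [255,[0,0,0],0]
    - [255,[0,0,0],0]
    - [255,[0,0,0],0]

```text
time: 11.4
tool_pos: [0.4485, -0.333, 0.0296]
ee_rot: [3.141, -0.0, 3.033]
wrist_force: [-1.1, 0.2, 0.2]
width: 0.0335
finger_force: 0.0
```

Call:
carry_out:
  increments:
    - [255,[0,0,-15],0]
    - [255,[0,0,-35],0]
    - [255,[0,0,-45],0]
    - [255,[0,0,-45],0]
    - [255,[0,0,-35],0.5]
    - [255,[0,0,0],0]
    - [255,[0,0,0],0]

```text
time: 12.1
tool_pos: [0.4487, -0.3331, 0.2058]
ee_rot: [-3.14, 0.002, 3.025]
wrist_force: [0.3, 0.4, -1.4]
width: 0.0297
finger_force: 30.0
```

Call:
carry_out:
  increments:
    - [255,[-20,10,0],0]
    - [255,[-35,25,0],0]
    - [255,[-35,40,0],0]
    - [255,[-25,42,0],0]
    - [255,[-12.5,45,0],0]
    - [255,[0,48,0],0]
    - [255,[0,48,0],0]
    - [255,[0,40,0],0]

```text
time: 12.9
tool_pos: [0.6062, -0.0511, 0.2011]
ee_rot: [3.141, -0.006, 3.026]
wrist_force: [1.1, -0.3, -0.8]
width: 0.03
finger_force: 30.0
```

Call:
carry_out:
  increments:
    - [255,[0,24,0],0]
    - [255,[0,10,0],0]
    - [255,[0,0,30],0]
    - [255,[0,0,40],0]
    - [255,[0,0,20],0]
    - [255,[0,0,0],0]
    - [255,[0,0,0],0]

```text
time: 13.6
tool_pos: [0.6109, -0.021, 0.1137]
ee_rot: [-3.141, -0.002, 3.024]
wrist_force: [0.4, -0.3, -0.6]
width: 0.0296
finger_force: 30.0
```

Run:
```python
from h import *
o=robot.get_obs(); print(o["time"],np.round(o["tool_pos"],4),np.round(o["ee_rot"],4),round(o["width"],4))
s=robot.snapshot("scene"); cv2.imwrite("pics/s7.png",s)
w=o["tool_pos"]; z=w[2]-.0296+.006
c=[proj("scene",[[*(R(o["ee_rot"][2])@np.array(q)/1e3+w[:2]),z]])[0] for q in((-45,16),(-45,-36.5),(6.5,-66.5),(55,-66.5))]
print("expected px FL,FR,tongueF,tongueR",np.round(c,1).tolist())
c0=(270,236); S=9; big=cv2.resize(s,None,fx=S,fy=S,interpolation=cv2.INTER_CUBIC)
cv2.polylines(big,[((np.array(c)+.5)*S).astype(int)],False,(0,0,255),1)
x,y=S*(c0[0]-44),S*(c0[1]-33); print("crop off",x,y,S); cv2.imwrite("pics/m7.png",big[y:y+594,x:x+792])
```

```text
13.6 [ 0.6109 -0.021   0.1137] [-3.1414e+00 -2.4000e-03  3.0236e+00] 0.0296
expected px FL,FR,tongueF,tongueR [[258.0, 240.9], [274.8, 244.9], [290.4, 236.1], [295.5, 226.2]]
crop off 2034 1827 9
```

View pics/m7.png

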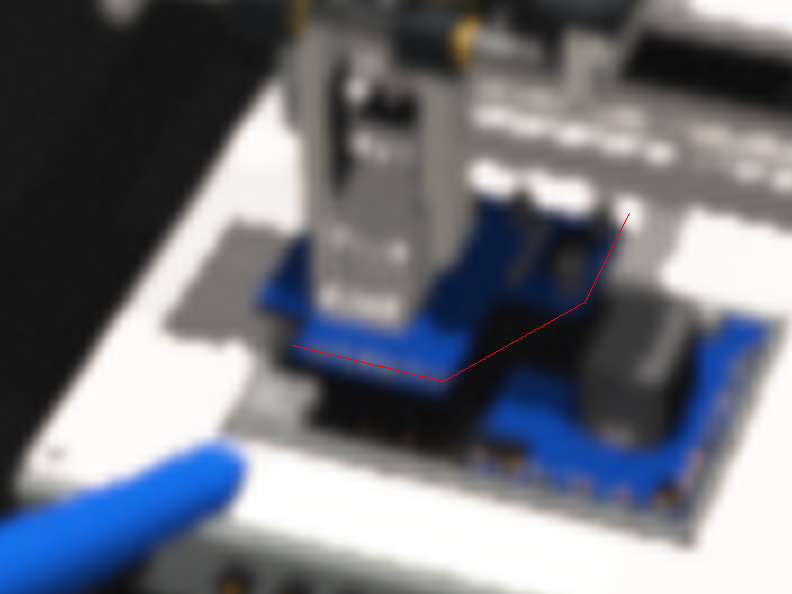

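Board_a hangs level and square: red expected outline against the blue edge (295–470, 345–390), about 3 mm low in the grip. Board_b is seated at right. Last position correction, then down.

Call:
carry_out:
  increments:
    - [255,[-2.7,3.3,8],0]
    - [255,[0,0,8],0]
    - [255,[0,0,4],0]
    - [255,[0,0,0],0]
    - [255,[0,0,0],0]

```text
time: 14.15
tool_pos: [0.6146, -0.0172, 0.0946]
ee_rot: [3.142, -0.0, 3.025]
wrist_force: [-0.7, 0.0, -0.7]
width: 0.0296
finger_force: 30.0
```

Call:
carry_out:
  increments:
    - [255,[0,0,2],0]
    - [255,[0,0,2],0]
    - [255,[0,0,1.5],0]
    - [255,[0,0,0],0]

```text
time: 14.55
tool_pos: [0.6149, -0.0173, 0.0905]
ee_rot: [3.142, 0.001, 3.025]
wrist_force: [-1.0, -0.4, 4.2]
width: 0.0299
finger_force: 30.0
```

Call:
carry_out:
  increments:
    - [255,[0,0,1],0]
    - [255,[0,0,1],0]
    - [255,[0,0,0],0]

```text
time: 14.85
tool_pos: [0.615, -0.0172, 0.0901]
ee_rot: [-3.142, 0.002, 3.025]
wrist_force: [-4.2, 1.4, 9.8]
width: 0.0297
finger_force: 30.0
```

Run:
```python
from h import *
o=robot.get_obs(); print(o["time"],np.round(o["tool_pos"],4),np.round(o["ee_rot"],4),round(o["width"],4),np.round(o["wrist_force"],1),np.round(o["wrist_torque"],2))
s=robot.snapshot("scene"); cv2.imwrite("pics/s8.png",s)
d=s.astype(int); d=d[...,0]-d[...,2]
w=o["tool_pos"]
for q,nm in(((-45,16),"FL"),((-45,-36.5),"FR"),((6.5,-66.5),"tongueF"),((55,-66.5),"tongueR")):
    print(nm,[np.round(proj("scene",[[*(R(o["ee_rot"][2])@np.array(q)/1e3+w[:2]),z]])[0],1).tolist() for z in(.056,.062)])
# bottom boundary of blue per column between FL and FR
for x in range(254,298,2):
    ys=[y for y in range(225,262) if d[y,x]>28]; print(x,ys[:1],ys[-1:],end="; ")
```

```text
14.85 [ 0.615  -0.0172  0.0901] [-3.1415e+00  2.2000e-03  3.0246e+00] 0.0297 [-4.2  1.4  9.8] [-0.07  0.66 -0.1 ]
FL [[259.3, 250.5], [259.2, 249.0]]
FR [[275.9, 254.6], [275.9, 253.2]]
tongueF [[291.2, 245.7], [291.3, 244.2]]
tongueR [[296.2, 235.7], [296.3, 234.2]]
254 [] []; 256 [241] [243]; 258 [239] [244]; 260 [237] [249]; 262 [244] [250]; 264 [245] [250]; 266 [245] [251]; 268 [246] [251]; 270 [246] [252]; 272 [245] [252]; 274 [243] [253]; 276 [240] [253]; 278 [238] [251]; 280 [234] [251]; 282 [232] [251]; 284 [235] [256]; 286 [238] [256]; 288 [234] [257]; 290 [234] [256]; 292 [252] [258]; 294 [252] [258]; 296 [253] [259];
```

Call:
carry_out:
  increments:
    - [255,[0,0,-2],0]
    - [255,[2,0,0],0]
    - [255,[0,0,1],0]
    - [255,[0,0,1],0]
    - [255,[0,0,1],0]
    - [255,[0,0,1],0]
    - [255,[0,0,0],0]

```text
time: 15.6
tool_pos: [0.6123, -0.017, 0.0844]
ee_rot: [3.141, -0.001, 3.025]
wrist_force: [0.2, -0.3, -1.9]
width: 0.0299
finger_force: 30.0
```

Call:
carry_out:
  increments:
    - [255,[0,0,1],0]
    - [255,[0,0,1],0]
    - [255,[0,0,0],0]

```text
time: 15.9
tool_pos: [0.6127, -0.017, 0.0833]
ee_rot: [3.141, 0.0, 3.025]
wrist_force: [0.4, 0.5, -1.2]
width: 0.0296
finger_force: 30.0
```

Call:
carry_out:
  increments:
    - [255,[0,0,1],0]
    - [255,[0,0,0],0]

```text
time: 16.1
tool_pos: [0.6129, -0.017, 0.0831]
ee_rot: [3.141, 0.001, 3.025]
wrist_force: [-0.0, 0.4, 2.2]
width: 0.0298
finger_force: 30.0
```

Call:
carry_out:
  increments:
    - [255,[0,0,1],0]
    - [255,[0,0,0],0]

```text
time: 16.3
tool_pos: [0.6129, -0.017, 0.083]
ee_rot: [3.141, 0.001, 3.025]
wrist_force: [-1.9, -0.7, 6.0]
width: 0.0296
finger_force: 30.0
```

Call:
carry_out:
  increments:
    - [150,[0,0,0],0]
    - [100,[0,0,0],0]
    - [100,[0,0,0],0]
    - [100,[0,0,-10],0]
    - [100,[0,0,-30],0]
    - [255,[0,0,-45],0]
    - [255,[0,0,-45],0]
    - [255,[20,0,-30],0]

```text
time: 17.1
tool_pos: [0.5945, -0.0151, 0.2452]
ee_rot: [3.142, 0.006, 3.024]
wrist_force: [-0.2, -0.0, 1.1]
width: 0.0364
finger_force: 0.0
```

Both boards are released. The bar needs a tool leaning 40°, but the rows only offer a twist about the tool's z. I'll see how the arm treats poses past its inner reach, where "approached as far as the arm can" might lean the tool.

Call:
carry_out:
  increments:
    - [255,[48,0,0],0]
    - [255,[48,0,0],0]
    - [255,[48,0,0],0]
    - [255,[48,0,0],0]
    - [255,[48,0,0],0]
    - [255,[48,0,0],0]
    - [255,[30,0,0],0]

```text
time: 17.8
tool_pos: [0.2745, 0.0228, 0.2419]
ee_rot: [3.142, 0.002, 3.025]
wrist_force: [0.1, 1.2, -0.3]
width: 0.0004
finger_force: 0.0
```

Call:
carry_out:
  increments:
    - [255,[30,0,0],0]
    - [255,[30,0,0],0]
    - [255,[0,0,0],0]
    - [255,[0,0,0],0]

```text
time: 18.2
tool_pos: [0.2176, 0.0294, 0.2419]
ee_rot: [3.142, 0.003, 3.025]
wrist_force: [-0.5, -0.5, -0.4]
width: 0.0006
finger_force: 0.0
```

Run:
```python
from h import *
t=robot.snapshot("top"); s=robot.snapshot("scene"); cv2.imwrite("pics/t9.png",t); cv2.imwrite("pics/s9.png",s)
o=robot.get_obs(); print(o["time"],np.round(o["tool_pos"],4),np.round(o["ee_rot"],4),np.round(o["joint_positions"],3))
```

```text
18.3 [0.2179 0.0293 0.2414] [3.1415e+00 5.0000e-04 3.0246e+00] [-0.127 -0.704  1.912  0.     1.933 -1.58 ]
```

Call:
carry_out:
  increments:
    - [255,[20,0,0],0]
    - [255,[20,0,0],0]
    - [255,[0,0,0],0]
    - [255,[0,0,0],0]

```text
time: 18.7
tool_pos: [0.1926, 0.0369, 0.2441]
ee_rot: [-3.138, -0.013, 3.025]
wrist_force: [0.3, -0.2, -0.1]
width: 0.0006
finger_force: 0.0
```

Run:
```python
from h import *
o=robot.get_obs(); print(o["time"],np.round(o["tool_pos"],4),np.round(o["ee_rot"],4),np.round(o["joint_positions"],3))
```

```text
18.7 [0.1926 0.0369 0.2441] [-3.1376 -0.013   3.0255] [-0.097 -0.754  1.927 -0.004  1.981 -1.553]
```

Past the inner limit the tool did lean slightly (0.013 rad), so out-of-reach commands trade orientation. Leaning 40° with the tool pointing towards the robot near the base would hit the base. Doing it behind the robot at the outer limit, raised, leans the tool towards world -x, which is the direction I need. After that I can swing it back with the orientation held. Planning the arc, and checking the boards numerically.

Run:
```python
from h import *
t=cv2.imread("pics/t9.png"); s=cv2.imread("pics/s9.png")
te=[.578,.0243,3.025]
for nm,M,h in(("a",A,(-.04,.038)),("b",B,(-.04,-.046))):
    w=R(te[2])@h+te[:2]; print(nm,"home",w.round(4)); 
    fit("top",t,M,.056,[*w,3.025],w=3,blue=1)
    # heatsink/transformer tops brightness centroid skipped
p=np.array([.1926,.0369]); yaw=3.0255
pts=[.28*np.array([np.cos(a),np.sin(a)]) for a in np.linspace(.45,3.22,18)]
X=np.array([np.cos(yaw),np.sin(yaw)]);Y=np.array([np.sin(yaw),-np.cos(yaw)])
for q in pts: d=(q-p)*1e3; print([int(round(d@X)),int(round(d@Y))],end=" "); p=q
```

```text
a home [ 0.6133 -0.0181]
top [ 0.6151 -0.0189  3.0965] med|res| mm 2.3 125
b home [0.6231 0.0653]
top [0.6183 0.0634 2.9757] med|res| mm 3.4 120
[-49, 91] [27, 36] [33, 31] [38, 26] [41, 19] [44, 12] [45, 5] [46, -2] [45, -10] [42, -17] [39, -24] [35, -30] [29, -35] [23, -39] [17, -42] [10, -45] [2, -46] [-5, -45]
```

Run:
```python
from h import *
t=cv2.imread("pics/t9.png"); s=cv2.imread("pics/s9.png")
f=lambda im,c:cv2.resize(im[c[1]-28:c[1]+28,c[0]-28:c[0]+28],None,fx=7,fy=7,interpolation=cv2.INTER_CUBIC)
cv2.imwrite("pics/m9.png",np.hstack([f(t,(272,199)),f(s,(285,245))]))
```

```text
(no output)
```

View pics/m9.png

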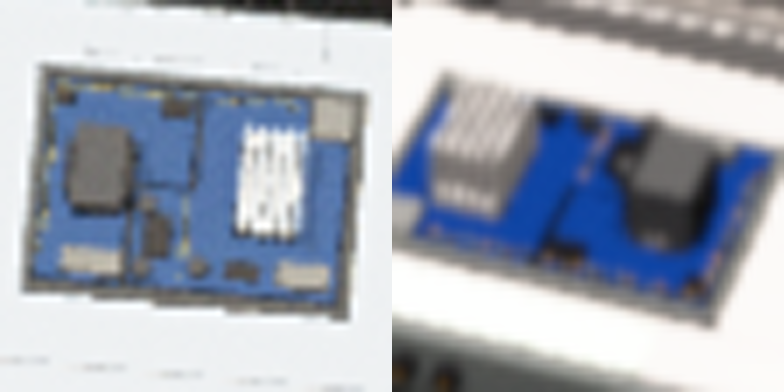

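Call:
carry_out:
  increments:
    - [255,[-25,45,-20],0]
    - [255,[-24,44,-30],0]
    - [255,[27,36,-30],0]
    - [255,[33,31,-30],0]
    - [255,[38,26,-20],0]
    - [255,[41,19,-20],0]
    - [255,[44,12,-20],0]
    - [255,[45,5,-20],0]

```text
time: 19.5
tool_pos: [0.0377, 0.2604, 0.4247]
ee_rot: [-3.136, -0.013, 3.025]
wrist_force: [0.3, 0.7, 0.3]
width: 0.0008
finger_force: 0.0
```

Call:
carry_out:
  increments:
    - [255,[46,-2,-20],0]
    - [255,[45,-10,-20],0]
    - [255,[42,-17,-20],0]
    - [255,[39,-24,0],0]
    - [255,[35,-30,0],0]
    - [255,[29,-35,0],0]
    - [255,[0,0,0],0]

```text
time: 20.2
tool_pos: [-0.2118, 0.1659, 0.488]
ee_rot: [-3.137, -0.014, 3.043]
wrist_force: [0.0, -0.1, 1.0]
width: 0.0004
finger_force: 0.0
```

Run:
```python
from h import *
o=robot.get_obs(); print(o["time"],np.round(o["tool_pos"],4),np.round(o["ee_rot"],4),np.round(o["joint_positions"],3))
```

```text
20.2 [-0.2118  0.1659  0.488 ] [-3.1367 -0.0136  3.0425] [ 2.248 -0.409  1.246  0.018  2.299  0.788]
```

The picture shows both boards flat and interlocked inside the nest: the dark seam runs between them and the key fits board_a's corner at (335,118). The lean persists when moving. I'll finish the arc and push outward.

Call:
carry_out:
  increments:
    - [255,[23,-39,0],0]
    - [255,[17,-42,0],0]
    - [255,[10,-45,0],0]
    - [255,[2,-46,0],0]
    - [255,[0,-35,0],0]
    - [255,[48,0,0],0]
    - [255,[48,0,0],0]
    - [255,[48,0,0],0]

```text
time: 21.0
tool_pos: [-0.4289, -0.0122, 0.4909]
ee_rot: [-3.138, -0.013, 3.024]
wrist_force: [0.5, -0.9, 2.1]
width: 0.0004
finger_force: 0.0
```

Call:
carry_out:
  increments:
    - [255,[48,0,0],0]
    - [255,[48,0,0],0]
    - [255,[48,0,0],0]
    - [255,[48,0,0],0]
    - [255,[48,0,0],0]

```text
time: 21.5
tool_pos: [-0.6601, 0.0177, 0.483]
ee_rot: [-3.137, -0.019, 3.022]
wrist_force: [-44.2, 0.6, 32.6]
width: 0.0004
finger_force: 0.0
```

Run:
```python
from h import *
o=robot.get_obs(); print(o["time"],np.round(o["tool_pos"],4),np.round(o["ee_rot"],4),np.round(o["joint_positions"],3))
```

```text
21.5 [-0.6601  0.0177  0.483 ] [-3.1372 -0.0187  3.0218] [3.027 0.522 0.273 0.006 2.327 1.58 ]
```

Call:
carry_out:
  increments:
    - [255,[0,0,0],0]
    - [255,[10,0,0],0]
    - [255,[20,0,0],0]
    - [255,[20,0,0],0]

```text
time: 21.9
tool_pos: [-0.684, 0.0203, 0.4693]
ee_rot: [-3.135, -0.048, 3.024]
wrist_force: [1.1, 0.3, 0.2]
width: 0.0004
finger_force: 0.0
```

Run:
```python
from h import *
o=robot.get_obs(); print(o["time"],np.round(o["tool_pos"],4),np.round(o["ee_rot"],4),np.round(o["joint_positions"],3))
```

```text
21.9 [-0.684   0.0203  0.4693] [-3.135  -0.0485  3.024 ] [3.026 0.543 0.274 0.009 2.276 1.578]
```

The lean is growing steadily, now 0.048 rad, with no force. I'll push along the arm's line (out and up).

Call:
carry_out:
  increments:
    - [255,[15,0,-20],0]
    - [255,[30,0,-38],0]
    - [255,[30,0,-38],0]
    - [255,[30,0,-38],0]
    - [255,[30,0,-38],0]
    - [255,[30,0,-38],0]

```text
time: 22.5
tool_pos: [-0.6748, 0.0328, 0.5323]
ee_rot: [-3.122, -0.203, 3.022]
wrist_force: [-0.4, -0.4, 0.5]
width: 0.0004
finger_force: 0.0
```

Run:
```python
from h import *
o=robot.get_obs(); print(o["time"],np.round(o["tool_pos"],4),np.round(o["ee_rot"],4),np.round(o["joint_positions"],3),np.round(o["wrist_force"],1))
```

```text
22.5 [-0.6748  0.0328  0.5323] [-3.1223 -0.2027  3.0223] [2.997 0.454 0.274 0.03  2.211 1.564] [-0.4 -0.4  0.5]
```

Call:
carry_out:
  increments:
    - [255,[35,0,-34],0]
    - [255,[35,0,-34],0]
    - [255,[38,0,-31],0]
    - [255,[38,0,-31],0]
    - [255,[41,0,-27],0]
    - [255,[41,0,-27],0]
    - [255,[43,0,-24],0]

```text
time: 23.2
tool_pos: [-0.7009, 0.0507, 0.5885]
ee_rot: [-3.108, -0.419, 3.016]
wrist_force: [0.4, 0.7, -0.8]
width: 0.0006
finger_force: 0.0
```

Run:
```python
from h import *
o=robot.get_obs(); print(o["time"],np.round(o["tool_pos"],4),np.round(o["ee_rot"],4),np.round(o["joint_positions"],3),np.round(o["wrist_force"],1))
```

```text
23.2 [-0.7009  0.0507  0.5885] [-3.1076 -0.4186  3.0162] [2.962 0.396 0.274 0.063 2.054 1.55 ] [ 0.4  0.7 -0.8]
```

Call:
carry_out:
  increments:
    - [255,[43,-2,-24],0]
    - [255,[44,-2,-22],0]
    - [255,[44,-2,-22],0]
    - [255,[45,-2,-20],0]
    - [255,[45,-2,-20],0]
    - [255,[46,-2,-18],0]
    - [255,[46,-2,-17],0]
    - [255,[46,-2,-16],0]

```text
time: 24.0
tool_pos: [-0.7476, 0.0562, 0.6564]
ee_rot: [-3.087, -0.684, 3.002]
wrist_force: [0.5, -0.4, -0.0]
width: 0.0004
finger_force: 0.0
```

Run:
```python
from h import *
o=robot.get_obs(); print(o["time"],np.round(o["tool_pos"],4),np.round(o["ee_rot"],4),np.round(o["joint_positions"],3),np.round(o["wrist_force"],1))
from scipy.spatial.transform import Rotation as Ro
M=Ro.from_euler("xyz",o["ee_rot"]).as_matrix(); print(M.round(3)); Tt=np.r_[R(3.025)[:,0],0]; Ty=np.r_[R(3.025)[:,1],0]
print("z in tester",M[:,2]@Tt,M[:,2]@Ty,M[2,2]," y in tester",M[:,1]@Tt,M[:,1]@Ty,M[2,1])
```

```text
24.0 [-0.7476  0.0562  0.6564] [-3.087  -0.6839  3.0023] [2.952 0.357 0.275 0.089 1.827 1.554] [ 0.5 -0.4 -0. ]
[[-0.768  0.104 -0.632]
 [ 0.108  0.994  0.034]
 [ 0.632 -0.042 -0.774]]
z in tester 0.6319170808742244 0.04025182746105817 -0.7739900472780281  y in tester 0.011819883717023541 -0.9990348151291457 -0.04230518300149691
```

The lean is 39° (z in tester axes 0.632, 0.040, -0.774), which is what's needed. Planning the retract and swing back with orientation held.

```bash
cat > pl.py <<'E'
from h import *
from scipy.spatial.transform import Rotation as Ro
def plan(way,step=42):
    o=robot.get_obs(); M=Ro.from_euler("xyz",o["ee_rot"]).as_matrix(); p=np.array(o["tool_pos"])
    print(o["time"],p.round(4),np.round(o["joint_positions"],2))
    for w in way:
        d=np.array(w)-p; n=max(1,int(np.ceil(np.linalg.norm(d)*1e3/step))); v=M.T@d*1e3/n
        print(n,"x",v.round(1).tolist()); p=np.array(w)
def bar():
    te=[.578,.0243,3.025]; w=R(te[2])@[.075,0]+te[:2]; return np.r_[w,.084]
E
python3 - <<'E'
from pl import *
arc=[np.r_[-.19+.36*np.cos(a),.36*np.sin(a),.40] for a in np.linspace(np.pi-.1,.3,9)]
plan([arc[0]]+arc[1:],44)
E
```

```text
24.0 [-0.7476  0.0562  0.6564] [2.95 0.36 0.27 0.09 1.83 1.55]
8 x [-39.7, 1.4, 9.0]
3 x [-4.2, 40.3, -5.6]
3 x [-14.5, 35.7, -13.8]
3 x [-23.1, 26.9, -20.4]
3 x [-29.1, 15.0, -24.6]
3 x [-31.6, 1.4, -25.9]
3 x [-30.5, -12.4, -24.2]
3 x [-25.9, -24.8, -19.8]
3 x [-18.2, -34.3, -13.0]
```

Call:
carry_out:
  increments:
    - [255,[-20,1,4],0]
    - [255,[-40,1,9],0]
    - [255,[-40,1,9],0]
    - [255,[-40,2,9],0]
    - [255,[-40,2,9],0]
    - [255,[-40,2,9],0]
    - [255,[-40,2,9],0]
    - [255,[-40,2,9],0]

```text
time: 24.8
tool_pos: [-0.5579, 0.0391, 0.4156]
ee_rot: [-3.087, -0.683, 3.002]
wrist_force: [-0.3, 0.2, 0.0]
width: 0.0006
finger_force: 0.0
```

Call:
carry_out:
  increments:
    - [255,[-20,10,4],0]
    - [255,[-4,40,-6],0]
    - [255,[-4,40,-6],0]
    - [255,[-4,40,-6],0]
    - [255,[-14,36,-14],0]
    - [255,[-14,36,-14],0]
    - [255,[-14,36,-14],0]

```text
time: 25.5
tool_pos: [-0.4408, 0.2672, 0.404]
ee_rot: [-3.089, -0.683, 3.003]
wrist_force: [-0.2, 0.6, -0.0]
width: 0.0003
finger_force: 0.0
```

Run:
```python
from pl import *
print(np.round(robot.get_obs()["ee_rot"],3))
arc=[np.r_[-.19+.36*np.cos(a),.36*np.sin(a),.40] for a in np.linspace(np.pi-.1,.3,9)]
plan(arc[3:],44)
```

```text
[-3.089 -0.683  3.003]
25.5 [-0.4408  0.2672  0.404 ] [ 2.13 -0.37  1.56  0.54  1.52  0.78]
3 x [-23.5, 22.7, -18.6]
3 x [-29.1, 15.1, -24.5]
3 x [-31.7, 1.4, -25.9]
3 x [-30.5, -12.4, -24.2]
3 x [-25.9, -24.8, -19.8]
3 x [-18.2, -34.3, -13.0]
```

Call:
carry_out:
  increments:
    - [255,[-23,24,-19],0]
    - [255,[-23,23,-19],0]
    - [255,[-24,23,-19],0]
    - [255,[-29,15,-24.5],0]
    - [255,[-29,15,-24.5],0]
    - [255,[-29,15,-24.5],0]
    - [255,[-32,1,-26],0]
    - [255,[-32,1,-26],0]

```text
time: 26.3
tool_pos: [-0.143, 0.3524, 0.4009]
ee_rot: [-3.089, -0.681, 3.002]
wrist_force: [-0.2, 1.8, 0.3]
width: 0.0008
finger_force: 0.0
```

Call:
carry_out:
  increments:
    - [255,[-32,1,-26],0]
    - [255,[-30,-12,-24],0]
    - [255,[-30,-12,-24],0]
    - [255,[-30,-12,-24],0]
    - [255,[-26,-25,-20],0]
    - [255,[-26,-25,-20],0]
    - [255,[-26,-25,-20],0]
    - [255,[0,0,0],0]

```text
time: 27.1
tool_pos: [0.0999, 0.2152, 0.4016]
ee_rot: [-3.086, -0.681, 2.993]
wrist_force: [-0.2, 0.2, 0.9]
width: 0.0007
finger_force: 0.0
```

Run:
```python
from pl import *
print(np.round(robot.get_obs()["ee_rot"],3)); b=bar(); print(b)
# approach point: back off from bar along tool z; tip contact when tip on tube surface
o=robot.get_obs(); M=Ro.from_euler("xyz",o["ee_rot"]).as_matrix(); z=M[:,2]; Ty=np.r_[R(3.025)[:,1],0]
off=lambda s:b+Ty*.010-z*(.010+.014+s)
print("contact TCP",off(0).round(4),"pre",off(.10).round(4), "lean in tester",z@np.r_[R(3.025)[:,0],0],z@Ty)
plan([(.22,.16,.40),(.45,.08,.40),off(.16),off(.06)],44)
```

```text
[-3.086 -0.681  2.993]
[0.50350919 0.03302465 0.084     ]
contact TCP [0.5175 0.0222 0.1026] pre [0.5804 0.0183 0.1802] lean in tester 0.6297256676108334 0.035215542032722105
27.1 [0.0999 0.2152 0.4016] [ 0.42 -0.31  1.52  0.51  2.49 -0.7 ]
4 x [-24.9, -10.3, -19.1]
6 x [-31.0, -8.9, -24.6]
6 x [-40.9, -6.2, 4.3]
3 x [-0.0, 0.0, 33.3]
```

Call:
carry_out:
  increments:
    - [255,[-25,-10,-19],0]
    - [255,[-25,-10,-19],0]
    - [255,[-25,-10,-19],0]
    - [255,[-25,-10,-19],0]
    - [255,[-31,-9,-24.5],0]
    - [255,[-31,-9,-24.5],0]
    - [255,[-31,-9,-24.5],0]
    - [255,[-31,-9,-24.5],0]

```text
time: 27.9
tool_pos: [0.3728, 0.111, 0.399]
ee_rot: [-3.088, -0.679, 3.004]
wrist_force: [0.2, -0.2, 0.4]
width: 0.0006
finger_force: 0.0
```

Call:
carry_out:
  increments:
    - [255,[-31,-9,-24.5],0]
    - [255,[-31,-9,-24.5],0]
    - [255,[-41,-6,4],0]
    - [255,[-41,-6,4],0]
    - [255,[-41,-6,4],0]
    - [255,[-41,-6,4],0]
    - [255,[-41,-6,4],0]
    - [255,[-20,-3,2],0]

```text
time: 28.7
tool_pos: [0.6053, 0.0286, 0.2366]
ee_rot: [-3.087, -0.684, 3.003]
wrist_force: [0.8, -0.1, 0.3]
width: 0.0004
finger_force: 0.0
```

```bash
cat >> pl.py <<'E'
def off(s,yo=.010):
    o=robot.get_obs(); M=Ro.from_euler("xyz",o["ee_rot"]).as_matrix(); z=M[:,2]; Ty=np.r_[R(3.025)[:,1],0]
    print("lean tester",(z@np.r_[R(3.025)[:,0],0]).round(3),(z@Ty).round(3),np.round(o["wrist_force"],1),np.round(o["wrist_torque"],2)); return bar()+Ty*yo-z*(.010+.014+s)
E
python3 - <<'E'
from pl import *
plan([off(.06),off(.02)],44)
E
```

```text
lean tester 0.632 0.04 [ 0.8 -0.1  0.3] [ 0.03 -0.23  0.01]
lean tester 0.632 0.04 [ 0.8 -0.1  0.3] [ 0.03 -0.23  0.01]
28.7 [0.6053 0.0286 0.2366] [-0.05  0.75  0.59  0.    2.49 -1.5 ]
3 x [-6.0, -3.2, 33.0]
1 x [0.0, -0.0, 40.0]
```

Call:
carry_out:
  increments:
    - [255,[-6,-3.2,33],0]
    - [255,[-6,-3.2,33],0]
    - [255,[-6,-3.2,33],0]
    - [255,[0,0,25],0]
    - [255,[0,0,15],0]
    - [255,[0,0,0],0]
    - [255,[0,0,0],0]

```text
time: 29.4
tool_pos: [0.5295, 0.0222, 0.1232]
ee_rot: [-3.088, -0.68, 3.004]
wrist_force: [-0.3, -0.3, -0.3]
width: 0.0002
finger_force: 0.0
```

Run:
```python
from pl import *
plan([off(.0)],44)
```

```text
lean tester 0.629 0.041 [-0.3 -0.3 -0.3] [-0.02 -0.2   0.03]
29.4 [0.5295 0.0222 0.1232] [-0.06  0.59  1.06 -0.01  2.17 -1.52]
1 x [-3.7, -0.2, 23.6]
```

Call:
carry_out:
  increments:
    - [255,[-1.8,0,10],0]
    - [255,[-1.8,0,8],0]
    - [255,[0,0,3],0]
    - [255,[0,0,2],0]
    - [255,[0,0,0],0]

```text
time: 29.9
tool_pos: [0.518, 0.0217, 0.1032]
ee_rot: [-3.088, -0.679, 3.003]
wrist_force: [2.4, -0.2, 2.3]
width: 0.0007
finger_force: 1.7
```

Call:
carry_out:
  increments:
    - [255,[0,0,2],0]
    - [255,[0,0,2],0]
    - [255,[0,0,2],0]
    - [255,[0,0,0],0]

```text
time: 30.3
tool_pos: [0.5153, 0.0219, 0.0981]
ee_rot: [-3.088, -0.675, 3.003]
wrist_force: [6.8, 1.3, 2.4]
width: 0.0003
finger_force: 2.8
```

Run:
```python
from pl import *
plan([off(-.015)],44)
```

```text
lean tester 0.625 0.04 [6.8 1.3 2.4] [ 0.05 -1.11 -0.11]
30.3 [0.5153 0.0219 0.0981] [-0.06  0.57  1.14 -0.01  2.11 -1.52]
1 x [1.4, 0.4, 10.1]
```

Call:
carry_out:
  increments:
    - [255,[1.5,0,1],0]
    - [255,[0.5,0,2],0]
    - [255,[0.3,0,2],0]
    - [255,[0,0,0],0]

```text
time: 30.7
tool_pos: [0.5108, 0.0221, 0.0958]
ee_rot: [-3.088, -0.674, 3.003]
wrist_force: [8.2, -0.7, 2.2]
width: 0.0002
finger_force: 3.3
```

Run:
```python
from pl import *
plan([off(-.015)],44)
t0=cv2.imread("pics/t9.png");
s=robot.snapshot("scene"); cv2.imwrite("pics/s10.png",s)
```

```text
lean tester 0.624 0.04 [ 8.2 -0.7  2.2] [-0.02 -1.26 -0.03]
30.7 [0.5108 0.0221 0.0958] [-0.06  0.56  1.16 -0.01  2.1  -1.52]
1 x [-0.7, 0.6, 5.5]
```

Call:
carry_out:
  increments:
    - [255,[0.1,0,1.5],0]
    - [255,[0.1,0,1.5],0]
    - [255,[0,0,0],0]

```text
time: 31.05
tool_pos: [0.5092, 0.0223, 0.0936]
ee_rot: [-3.088, -0.673, 3.003]
wrist_force: [9.1, 0.1, 3.2]
width: 0.0006
finger_force: 3.5
```

Call:
carry_out:
  increments:
    - [255,[0,0,1.5],0]
    - [255,[0,0,1],0]
    - [255,[0,0,0],0]

```text
time: 31.35
tool_pos: [0.508, 0.0224, 0.092]
ee_rot: [-3.089, -0.672, 3.003]
wrist_force: [8.1, -0.8, 1.8]
width: 0.0006
finger_force: 3.7
```

Call:
carry_out:
  increments:
    - [255,[0,0,1],0]
    - [255,[0,0,1],0]
    - [255,[0,0,0],0]

```text
time: 31.65
tool_pos: [0.5078, 0.0223, 0.0917]
ee_rot: [-3.089, -0.669, 3.003]
wrist_force: [12.4, -0.1, 6.2]
width: 0.0006
finger_force: 6.3
```

Call:
carry_out:
  increments:
    - [255,[0,0,1],0]
    - [255,[0,0,0],0]
    - [255,[0,0,0],0]

```text
time: 31.95
tool_pos: [0.5077, 0.0223, 0.0916]
ee_rot: [-3.089, -0.667, 3.003]
wrist_force: [14.0, 0.4, 8.6]
width: 0.0003
finger_force: 7.6
```

Run:
```python
from pl import *
plan([off(-.015)],44)
```

```text
lean tester 0.619 0.039 [14.   0.4  8.6] [ 0.08 -1.31 -0.07]
31.95 [0.5077 0.0223 0.0916] [-0.06  0.55  1.18 -0.01  2.08 -1.52]
1 x [-0.5, 0.5, 0.3]
```

Firm stop reached: motion stalled and force rose to about 16 N. Holding, then releasing slowly along the same line.

Call:
carry_out:
  increments:
    - [255,[0,0,0],0]
    - [255,[0,0,0],0]
    - [255,[0,0,0],0]
    - [255,[0,0,0],0]
    - [255,[0,0,0],0]
    - [255,[0,0,0],0]
    - [255,[0,0,0],0]
    - [255,[0,0,0],0]

```text
time: 32.75
tool_pos: [0.5077, 0.0223, 0.0917]
ee_rot: [-3.089, -0.667, 3.003]
wrist_force: [13.8, -0.6, 9.4]
width: 0.0006
finger_force: 7.6
```

Call:
carry_out:
  increments:
    - [255,[0,0,0],0]
    - [255,[0,0,0],0]
    - [255,[0,0,0],0]
    - [255,[0,0,0],0]
    - [255,[0,0,0],0]
    - [255,[0,0,0],0]

```text
time: 33.35
tool_pos: [0.5077, 0.0223, 0.0917]
ee_rot: [-3.089, -0.667, 3.003]
wrist_force: [13.5, -1.0, 9.4]
width: 0.0002
finger_force: 7.6
```

Call:
carry_out:
  increments:
    - [255,[0,0,-2],0]
    - [255,[-0.5,0,-3],0]
    - [255,[-0.5,0,-3],0]
    - [255,[-0.5,0,-3],0]
    - [255,[0,0,-3],0]
    - [255,[0,0,-4],0]
    - [255,[0,0,-5],0]
    - [255,[0,0,-8],0]

```text
time: 34.15
tool_pos: [0.5232, 0.0216, 0.1116]
ee_rot: [-3.087, -0.684, 3.003]
wrist_force: [-1.0, 0.2, 0.4]
width: 0.0005
finger_force: 0.0
```

Call:
carry_out:
  increments:
    - [255,[0,0,-20],0]
    - [255,[0,0,-35],0]
    - [255,[0,0,-40],0]
    - [255,[0,0,-40],0]
    - [255,[0,0,-40],0]
    - [255,[0,0,-30],0]
    - [255,[0,0,0],0]

```text
time: 34.85
tool_pos: [0.6405, 0.0145, 0.2667]
ee_rot: [-3.087, -0.693, 3.002]
wrist_force: [-0.4, -0.8, -0.9]
width: 0.0006
finger_force: 0.0
```

Run:
```python
from pl import *
o=robot.get_obs(); print(o["time"],np.round(o["tool_pos"],3),np.round(o["joint_positions"],2),np.round(o["wrist_force"],1))
s=robot.snapshot("scene"); t=robot.snapshot("top"); s0=cv2.imread("pics/s9.png"); t0=cv2.imread("pics/t9.png")
for nm,a,b in(("s",s,s0),("t",t,t0)):
    m=cv2.medianBlur((cv2.absdiff(a,b).max(2)>45).astype(np.uint8)*255,3)
    for c in cv2.findContours(m,0,1)[0]:
        if cv2.contourArea(c)>15: print(nm,cv2.boundingRect(c),cv2.contourArea(c))
```

```text
34.85 [0.64  0.014 0.267] [-0.06  0.9   0.28 -0.01  2.65 -1.52] [-0.4 -0.8 -0.9]
s (249, 291, 44, 10) 149.5
s (244, 222, 68, 54) 1486.5
s (242, 165, 71, 41) 595.0
s (309, 162, 6, 6) 17.0
s (319, 116, 11, 11) 61.0
s (306, 110, 9, 24) 146.0
s (208, 5, 183, 152) 9882.0
t (249, 405, 27, 12) 221.0
t (207, 398, 38, 22) 434.0
t (227, 386, 3, 13) 15.5
t (270, 373, 11, 13) 80.0
t (223, 370, 7, 15) 27.5
t (284, 359, 8, 14) 64.0
t (293, 318, 8, 5) 20.0
t (280, 317, 12, 8) 43.5
t (251, 314, 14, 3) 20.5
t (292, 160, 11, 10) 34.5
t (206, 158, 90, 242) 10056.5
t (242, 156, 8, 9) 35.5
t (294, 145, 8, 6) 23.0
t (247, 64, 52, 91) 3754.0
```

Call:
carry_out:
  increments:
    - [255,[25,0,0],0]
    - [255,[45,0,0],0]
    - [255,[45,0,0],0]
    - [255,[45,0,0],0]
    - [255,[40,0,20],0]
    - [255,[35,0,28],0]
    - [255,[35,0,28],0]
    - [255,[0,0,0],0]

```text
time: 35.75
tool_pos: [0.3799, 0.047, 0.3862]
ee_rot: [-3.088, -0.684, 3.004]
wrist_force: [0.7, 0.5, 0.0]
width: 0.0004
finger_force: 0.0
```

Run:
```python
from pl import *
o=robot.get_obs(); print(o["time"],np.round(o["tool_pos"],3),np.round(o["joint_positions"],2),np.round(o["wrist_force"],1))
s=robot.snapshot("scene"); s0=cv2.imread("pics/s9.png"); cv2.imwrite("pics/s11.png",s)
m=cv2.medianBlur((cv2.absdiff(s,s0).max(2)>45).astype(np.uint8)*255,3)
for c in cv2.findContours(m,0,1)[0]:
    r=cv2.boundingRect(c)
    if cv2.contourArea(c)>15 and r[1]>150: print(r,cv2.contourArea(c),"bright new/old",s[r[1]:r[1]+r[3],r[0]:r[0]+r[2]].mean().round(),s0[r[1]:r[1]+r[3],r[0]:r[0]+r[2]].mean().round())
def blob(im,x,y,w,h):
    h_=cv2.cvtColor(im[y:y+h,x:x+w],cv2.COLOR_BGR2HSV); k=cv2.inRange(h_,(95,120,40),(130,255,255)); ys,xs=np.nonzero(k); return len(xs),xs.mean().round(2),ys.mean().round(2)
for im in(cv2.imread("pics/scene0.png"),s0,s): print(blob(im,170,245,140,65))
```

```text
35.75 [0.38  0.047 0.386] [-0.04  0.19  1.08  0.02  2.56 -1.47] [0.7 0.5 0. ]
(281, 223, 40, 21) 397.5 bright new/old 128.0 174.0
(290, 217, 16, 5) 16.0 bright new/old 122.0 161.0
(285, 195, 37, 13) 179.0 bright new/old 103.0 145.0
(315, 162, 12, 5) 38.0 bright new/old 67.0 125.0
(810, np.float64(68.5), np.float64(33.79))
(1106, np.float64(80.85), np.float64(26.13))
(1112, np.float64(80.95), np.float64(26.2))
```

The remaining differences are only arm shadows. The boards and bystanders are unchanged and the robot touches nothing.

```bash
python3 -c "
from bench import robot
print(robot.close_job())"
```

```text
the job is handed in; nothing more can be done
None
```

I handed the job in at about 36 s of the 61 s: both boards lie flat and interlocked in the nest, the start bar was pressed near its middle to its stop (about 17 N), held about 1.4 s and released with the lamp strip clear, and nothing else was seen to move; board_b brushed a cheek plate on the way in and was re-squared, and the bar's end-to-end level was not checked.

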